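# Turn a stacked workshop tote half round and nest it in its crate

## Task

The empty tool tote is standing on top of its plywood crate the wrong way round. Lift it off, turn it half round so that its ribs match the slots in the crate's ends, feel for the slots by sliding it lightly on the rim, and lower it gently until it is nested fully home and level; then let go. Never press it hard on the crate (30 N at most) or let it drop in, and leave everything else on the bench alone.

Things in the scene. Friction and masses are not known exactly. Their poses are not given: they have to be found in the camera images.
- tote: loose light-wood tool tote, empty, 0.3 to 0.65 kg: open tray 172 (x) x 110 (y) x 60 (z) mm. Origin at the centre of its underside, z up. Starts stacked on the crate, ribs on its rim, half a turn from the nesting direction: its origin is then at z = 69 mm in the crate's frame, and the same when turned but with the slots not yet found.
- handle (a point): grip point on the tote, 100 mm above its origin (x = y = 0), axes as the tote's: on an upright handle board 12 mm thick in y, 100 mm long in x, standing in the middle of the tray from its rim (z = 60 mm) up to z = 120 mm. Grip it across y.
- two_rib_end (a point): point on the tote, x = 86, y = 0, z = 60 mm in its frame: top of the end wall with two ribs. Upright ribs stand 16 mm out from the end walls, each 12 mm wide (y), from z = 6 to 56 mm: two at the +x end, at y = +36 and -36 mm, and one at the -x end, at y = 0.
- crate: plywood crate screwed to the bench, open on top, rim at z = 75 mm. Origin at the centre of its underside, z up. Inside 177 (x) by 152 (y) mm, floor 8 mm thick. Nested, with the tote's +x end over the crate's +x end and ribs on the slot bottoms, the tote's origin is at z = 24 mm in this frame, with play of 2.5 mm each way in x and 1.5 mm each way in y in the slots.
- two_slot_end (a point): point on the crate, x = 93.5, y = 0, z = 75 mm in its frame: rim of the end with two slots. The end boards (at x = +93.5 and -93.5 mm, 10 mm thick, 200 wide) have slots 15 mm wide, open at the rim, down to z = 30 mm: nominally two at the +x end, y = +36 and -36 mm, one at the -x end, y = 0.
- slots (a point): centre of the crate's mouth, x = y = 0, z = 75 mm in the crate's frame. The end boards with the slots are adjustable: both are set together up to 16 mm to the +y or -y side of their nominal place and clamped there. This shift is not reported (nor does this point follow it): it must be felt, by sliding the tote along y on the rim, or seen.
- tube1: loose cardboard tube, 13 mm thick, 110 mm long, lying on the bench beside the crate; leave alone (origin at its underside, on the bench)
- tube2: second cardboard tube, same size; leave alone (origin at its underside, on the bench)
- glue_board: loose square of wood 110 x 100 x 12 mm with dried glue; leave alone (origin at its underside, on the bench)
- hammer: hammer lying on the bench; leave alone (origin at its underside, on the bench)
- glue: upright glue bottle, 54 mm wide, 150 mm tall; leave alone (origin at its underside, on the bench)
- file: wood file lying on the bench, about 270 mm long; leave alone (origin at its underside, on the bench)
Things that resemble listed ones, but are neither listed nor needed, are in the scene too. What is shaped like the tote but blue or turquoise is not meant.

How it is judged:
By the outcome, as a careful person would: the job done as asked, in the order asked, and still so for the second after the job is handed in, with the robot touching nothing.
It also fails if it takes over 72 s, if anything falls off the work surface, if the arm or the gripper's body presses on something with over 40 N, if the wrist force passes 120 N, or if a joint passes its speed limit or range.

## Robot

A 6-joint arm with a two-finger parallel gripper is mounted at the origin on the work surface. World frame = base frame: x ahead of the robot, y to its left, z up, the work surface at z = 0. Lengths are in m, angles in degrees, forces in N, time in s.
With the tool pointing down it reaches from about 0.25 to 0.725 m from the base axis. Payload 9.7 kg.
Tool frame: the origin (TCP) lies at the very end of the fingers, on their centre line; the grasp point (between the pads) lies 19 mm behind it; z points along the fingers, y is the line along which they close (so a half turn about z gives the same grasp; the last joint's range is limited). The gripper opens to 85 mm and grips with 20 to 120 N. Pads are 22 mm wide; open, the fingers measure 114 mm over their backs; the gripper's body (76 mm by 85 mm) begins 54 mm behind the grasp point. The pads swing forward as they close: fully open they stand 13 mm farther back than shut.
Start: joints at [-71.047, 4.979, 10.078, 95.1, 0, 90], TCP at [0.179, -0.52, 0.231] pointing down, gripper open.
Joint ranges: [-179.16, 179.16], [-48.56, 103.87], [-65.8, 70.77], [-126.05, 130.52], [-82.76, 87.17], [-180, 180]. Speed limits (degrees/s): [127.2, 127.2, 147.25, 180, 180, 180].

## Interface

Orientations are given as [roll, pitch, yaw] about the fixed x, y, z axes, in that order (R = Rz(yaw) Ry(pitch) Rx(roll)).
In Python, from workcell import bot gives the robot as it stands.
- The arm moves only by the tool arm_command, never from a script. Its argument "series" is a list of rows, each a list of 4 numbers: the shift along the tool's x, y, z in m, then the turn about the tool's z in rad. A call has exactly 5 rows; each row is the pose to reach, as a shift and turn from the pose commanded when the call began, along the tool's axes at that moment; what a row does not reach only later rows make up. A row lasts 1/10 s, in which the tool goes at most 50 mm and 8.59 degrees, less where a joint would pass 70% of its speed; a pose out of reach is approached as far as the arm can. A call with a gripper value outside its range is refused whole. "hand" is the finger opening in m, from 0 to 0.0854, set as the call begins (left out, the last holds). The fingers move at their own pace and stop on an object; "grip_force" is the grip in N (left out, the last holds). Time passes only in rows, so rows that repeat a pose let the fingers close, or fill a call up. It gives the time, the measured TCP pose, the force, the opening and the grip force at its end, in the units of the state.
- bot.get_obs(): the state, without advancing time (a new reading comes with each control period).
- bot.camera(name): name is "scene" or "top"; returns a dict with "color" (384x512x3 uint8, blue, green, red), "camera_matrix" (3x3 intrinsics, pixels), "xyz" and "orientation" of the camera in the world. Camera axes: x right, y up, looking along -z (the intrinsics and any distortion apply to the point x, -y, -z); pixel columns grow to the right and rows downward; lengths in m; the calibration is good to about 2 mm. A picture is of the moment at which its call begins. There is no depth.
- bot.job_done(): hands the job in; it is judged then, once.
Trained networks look in the newest picture that a camera, given by its name, has taken for a name from the list of things; names that differ only in an ending like _2 or _b are one class to them, and where a whole thing is asked for, a point or a joint stands for the part that bears it (a point fixed in the world has none). Each returns a list of dicts, best first, with "confidence" (0 to 1); they miss things now and then, are a little off and sometimes report something else, mostly with a low value. They report only what shows in the picture. A call takes as long as a camera call. They do not tell look-alikes from the thing itself.
- bot.find_in(camera, target): "location" ([column, row] in pixels, amid what is visible of it).
- bot.mark_of(camera, target): "location" ([column, row] in pixels: a listed point, or the origin of a listed thing).
The state is a dict: "time": time; "q": joint angles; "qd": joint speeds; "joint_efforts": joint torques, N m; "ee_pos": TCP position; "tcp_rot": TCP orientation; "wrist_force": force on the tool from outside, world axes, zero at the start; "torque": the same for the moment, N m; "opening": finger opening in m; "grasp_force": force on a finger pad.
Only numpy, scipy, OpenCV 4.12 (cv2) and the standard library are available. Lean on these libraries where they do the work, as an engineer would, in place of code of your own. Each camera call takes 0.05 s, during which the arm holds its last target. There are 200 camera calls.

## Working session

There is one attempt and no reset: what is moved stays moved. The work goes in short steps, Python scripts to look and compute and a tool call to move; the robot and the scene stay as the last step left them, time stands still between calls to the robot, and variables do not carry over. Pictures are saved under pics/ and viewed, at most 10 in all, crops included, and the job is handed in when it is done.

Besides the shell and the picture viewer there is one more tool, called after "Emit:" as name(argument=value, ...), one argument or row to a line, values as JSON. arm_command: Moves the arm, as the interface text tells. Its arguments: {"type":"object","properties":{"series":{"type":"array"},"hand":{"type":"number"},"grip_force":{"type":"number"}},"required":["series"]}

```bash
ls; mkdir -p pics; cat > h.py <<'E'
import numpy as np, cv2
from scipy.spatial.transform import Rotation as R
from workcell import bot
def cam(n):
    c=bot.camera(n); return c
def pose(c):
    o=np.array(c["orientation"],float)
    Rm=o if o.shape==(3,3) else (R.from_euler('xyz',o,degrees=True).as_matrix() if o.size==3 else R.from_quat(o).as_matrix())
    return Rm,np.array(c["xyz"])
def unproj(c,px,z):
    Rm,p=pose(c);K=np.array(c["camera_matrix"])
    d=np.linalg.inv(K)@[px[0],px[1],1]; d=Rm@(d*[1,-1,-1])
    return p+d*(z-p[2])/d[2]
def proj(c,P):
    Rm,p=pose(c);K=np.array(c["camera_matrix"])
    v=((np.atleast_2d(P)-p)@Rm)*[1,-1,-1]; u=v@K.T
    return u[:,:2]/u[:,2:]
E
python3 - <<'E'
from h import *
print(bot.get_obs())
for n in("scene","top"):
    c=cam(n); print({k:v for k,v in c.items() if k!="color"})
    cv2.imwrite(f"pics/{n}0.png",c["color"])
    for t,z in(("tote",.069),("handle",.169),("two_rib_end",.129),("crate",0),("two_slot_end",.075),("slots",.075)):
        for d in bot.mark_of(n,t)[:3]: print(n,t,d,unproj(c,d["location"],z).round(4))
E
```

```text
pics
{'time': 0.0, 'q': array([-7.10482340e+01,  5.01195414e+00,  1.00326234e+01,  9.50998799e+01,
       -3.52334615e-04,  9.00008857e+01]), 'qd': array([ 0.07544239, -0.03371437, -0.09220051,  0.05049462,  0.01348111,
        0.0933872 ]), 'joint_efforts': array([ 5.29457539e-04, -5.20395541e+01,  4.64796317e+01,  1.63446693e-02,
        7.77834816e-05,  1.61836232e-05]), 'ee_pos': array([ 0.17854442, -0.51995757,  0.23055849]), 'tcp_rot': array([-1.79920789e+02,  3.53558753e-04,  1.89508808e+01]), 'wrist_force': array([-0.20652679,  0.76090821, -0.16596446]), 'torque': array([ 0.04460724,  0.05200566, -0.02365238]), 'grasp_force': 0.0, 'opening': 0.08557900742203195}
{'camera_matrix': array([[425.22229367,   0.        , 255.95546533],
       [  0.        , 425.22229367, 189.12921489],
       [  0.        ,   0.        ,   1.        ]]), 'xyz': array([ 1.07337574, -0.29495093,  0.99971723]), 'orientation': array([35.68863028, -0.550619  , 64.02688663])}
scene tote {'location': [146.5, 193.8], 'confidence': 0.94} [ 0.3641 -0.2641  0.069 ]
scene tote {'location': [232.7, 219.2], 'con
[... 1299 characters left out ...]
ndle {'location': [339.1, 276.7], 'confidence': 0.75} [ 0.3075 -0.2494  0.169 ]
top handle {'location': [180.0, 280.6], 'confidence': 0.7} [0.3072 0.1423 0.169 ]
top handle {'location': [270.4, 185.5], 'confidence': 0.61} [ 0.5393 -0.0861  0.169 ]
top two_rib_end {'location': [365.3, 285.0], 'confidence': 0.86} [ 0.2844 -0.3231  0.129 ]
top two_rib_end {'location': [271.6, 220.3], 'confidence': 0.61} [ 0.4549 -0.089   0.129 ]
top two_rib_end {'location': [148.4, 290.1], 'confidence': 0.57} [0.2847 0.2271 0.129 ]
top two_slot_end {'location': [240.7, 135.4], 'confidence': 0.6} [ 0.698  -0.0134  0.075 ]
top two_slot_end {'location': [271.0, 220.4], 'confidence': 0.24} [ 0.4602 -0.0906  0.075 ]
```

View pics/scene0.png

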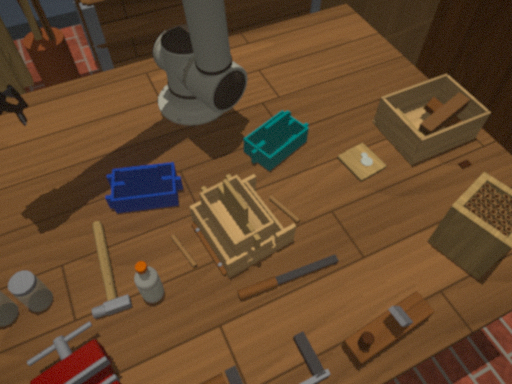

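View pics/top0.png

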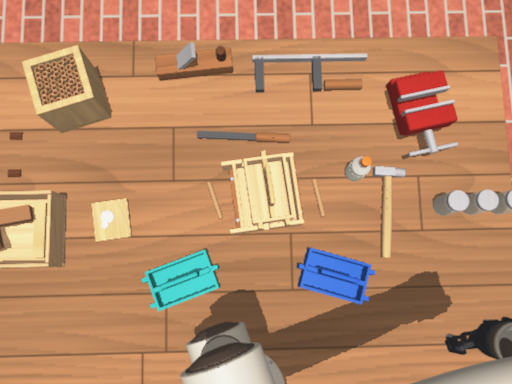

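```bash
python3 - <<'E'
import cv2
a=cv2.imread("pics/scene0.png")[150:300,140:330];b=cv2.imread("pics/top0.png")[110:260,180:360]
a=cv2.resize(a,(798,600) if 0 else (760,600),interpolation=cv2.INTER_CUBIC);cv2.imwrite("pics/sc0.png",a)
cv2.imwrite("pics/tc0.png",cv2.resize(b,(720,600),interpolation=cv2.INTER_CUBIC))
E
```

```text
(no output)
```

The scene picture shows the wooden tote on the crate around (240,220). The top picture shows it around (268,190), with the blue and turquoise decoys nearer the robot. Next I'll view the crops.

View pics/sc0.png

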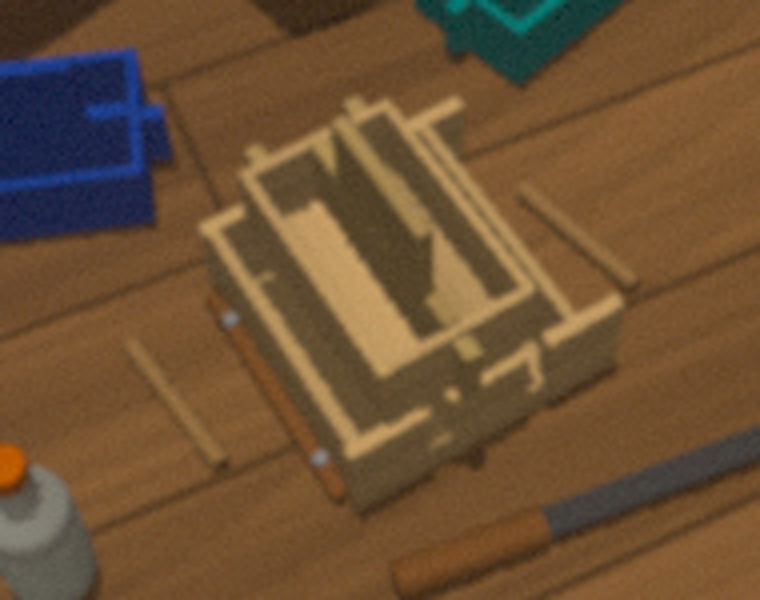

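View pics/tc0.png

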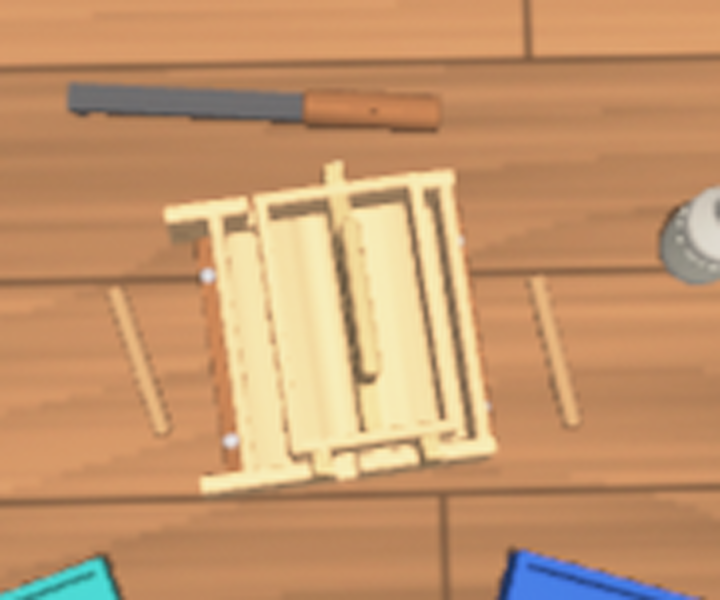

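Tote's two-rib end faces the robot (top crop: ribs at (320,460) and (430,440)), its single rib is at (335,175), and the crate's two-slot end is the far one. The end boards stick out to the left of the side walls, so they are shifted to +y. Measuring now.

```bash
cat > m.py <<'E'
from h import *
C={"t":bot.camera("top"),"s":bot.camera("scene")}
f={"t":lambda p:(180+p[0]/4,110+p[1]/4),"s":lambda p:(140+p[0]/4,150+p[1]/4)}
P={k:[] for k in 'ab'}
for nm,cc,p,z in [("farL outer","t",(165,208),.075),("farR outer","t",(455,172),.075),("nearL out","t",(204,492),.075),("nearR out","t",(495,452),.075),
 ("wallL out far","t",(207,220),.075),("wallL out near","t",(243,472),.075),("wallR out far","t",(457,185),.075),("wallR out near","t",(489,440),.075),
 ("tote farL","t",(258,200),.129),("tote farR","t",(418,178),.129),("tote nearL","t",(293,455),.129),("tote nearR","t",(463,430),.129),("handle far","t",(337,195),.189),("handle near","t",(369,380),.189),("slot far","t",(254,200),.075),
 ("s farL","s",(350,455),.075),("s farR","s",(622,298),.075),("s nearL","s",(200,225),.075),("s nearR","s",(460,98),.075),
 ("s tote nearL","s",(240,175),.129),("s tote farL","s",(383,378),.129),("s tote farR","s",(533,288),.129),("s tote nearR","s",(390,102),.129)]:
    print(nm,unproj(C[cc],f[cc](p),z)[:2].round(4))
E
python3 m.py
```

```text
farL outer [0.6238 0.0414]
farR outer [ 0.6454 -0.1586]
nearL out [0.4285 0.0179]
nearR out [ 0.4512 -0.1789]
wallL out far [0.6149 0.0127]
wallL out near [ 0.4413 -0.0086]
wallR out far [ 0.6362 -0.1597]
wallR out near [ 0.4595 -0.1751]
tote farL [ 0.6157 -0.0222]
tote farR [ 0.6286 -0.128 ]
tote nearL [ 0.4469 -0.0413]
tote nearR [ 0.4608 -0.1518]
handle far [ 0.6041 -0.0714]
handle near [ 0.4867 -0.0881]
slot far [ 0.6283 -0.0197]
s farL [ 0.6472 -0.1527]
s farR [0.6223 0.0459]
s nearL [ 0.4554 -0.1746]
s nearR [0.4345 0.0232]
s tote nearL [ 0.4672 -0.1458]
s tote farL [ 0.6359 -0.1243]
s tote farR [ 0.6196 -0.0186]
s tote nearR [ 0.4553 -0.0375]
```

Board centre comes out near (0.5385, -0.067), with yaw about 6.5° and a shift of about +15 mm. The tote is near (0.541, -0.084), yaw 6.9°+180. Moving.

Emit:
arm_command(
  series=[
    [0.038,-0.023,0,0.042],
    [0.077,-0.047,0,0.084],
    [0.115,-0.07,0,0.126],
    [0.154,-0.094,0,0.168],
    [0.192,-0.117,0,0.21],
  ],
  hand=0.085,
  grip_force=40,
)

```text
time: 1.3
ee_pos: [0.323, -0.3457, 0.2315]
tcp_rot: [180.0, -0.0, 6.8]
wrist_force: [-0.0, -1.2, 0.5]
opening: 0.0852
grasp_force: 0.0
```

```bash
cat > d.py <<'E'
# usage: d.py x y z yaw  -> tool-frame shift and turn from the measured pose
import sys
from h import *
o=bot.get_obs(); t=[float(v) for v in sys.argv[1:]]
print("t",round(o["time"],2),"p",o["ee_pos"].round(4),"r",o["tcp_rot"].round(2),"q",o["q"].round(1),"F",o["wrist_force"].round(2),"M",o["torque"].round(2),"op",round(o["opening"],4),"g",round(o["grasp_force"],1))
if t:
    Rm=R.from_euler('xyz',[180,0,o["tcp_rot"][2]],degrees=True).as_matrix()
    print("shift",(Rm.T@(np.array(t[:3])-o["ee_pos"])).round(4),"turn",np.radians((o["tcp_rot"][2]-t[3]+180)%360-180).round(3))
E
python3 d.py .541 -.084 .225 6.9
```

```text
t 1.3 p [ 0.323  -0.3457  0.2315] r [ 1.7997e+02 -2.0000e-02  6.8000e+00] q [-46.9  -5.6  -0.4  95.1   0.  126.3] F [-0.04 -1.16  0.46] M [-0.05 -0.07 -0.  ] op 0.0852 g 0.0
shift [ 0.2474 -0.234   0.0065] turn -0.002
```

Emit:
arm_command(
  series=[
    [0.033,-0.031,0,0],
    [0.066,-0.062,0,0],
    [0.099,-0.093,0,0],
    [0.132,-0.124,0,0],
    [0.165,-0.155,0,0],
  ],
)

```text
time: 1.8
ee_pos: [0.4683, -0.1717, 0.2315]
tcp_rot: [180.0, -0.0, 6.9]
wrist_force: [1.1, -1.1, -0.3]
opening: 0.085
grasp_force: 0.0
```

Emit:
arm_command(
  series=[
    [0.03,-0.029,0,0],
    [0.06,-0.058,0.003,0],
    [0.082,-0.079,0.006,0],
    [0.082,-0.079,0.006,0],
    [0.082,-0.079,0.006,0],
  ],
)

```text
time: 2.3
ee_pos: [0.5393, -0.0846, 0.2249]
tcp_rot: [-180.0, 0.1, 7.0]
wrist_force: [-0.1, -0.9, -0.2]
opening: 0.0849
grasp_force: 0.0
```

```bash
python3 d.py .541 -.084 .15 6.9; python3 - <<'E'
from h import *
c=bot.camera("top");s=bot.camera("scene")
a=cv2.resize(c["color"][110:260,180:330],(400,400));b=cv2.resize(s["color"][130:280,160:310],(400,400))
cv2.imwrite("pics/g1.png",np.hstack([a,b]))
E
```

```text
t 2.3 p [ 0.5393 -0.0846  0.2249] r [-1.80e+02  5.00e-02  7.01e+00] q [ -8.9   4.3   8.7  94.4  -0.  164.1] F [-0.06 -0.94 -0.15] M [-0.01 -0.   -0.  ] op 0.0849 g 0.0
shift [ 0.0018 -0.0004  0.0749] turn 0.002
```

Emit:
arm_command(
  series=[
    [0,0,0.015,0],
    [0.001,0,0.03,0],
    [0.002,0,0.045,0],
    [0.002,0,0.06,0],
    [0.002,0,0.074,0],
  ],
)

```text
time: 2.9
ee_pos: [0.5409, -0.0855, 0.1505]
tcp_rot: [180.0, -0.0, 6.9]
wrist_force: [0.2, -0.7, -0.6]
opening: 0.0851
grasp_force: 0.0
```

```bash
python3 d.py; python3 - <<'E'
from h import *
c=bot.camera("top");s=bot.camera("scene")
a=cv2.resize(c["color"][110:260,180:330],(400,400));b=cv2.resize(s["color"][130:280,160:310],(400,400))
cv2.imwrite("pics/g2.png",np.hstack([a,b]))
E
```

```text
t 2.9 p [ 0.5409 -0.0855  0.1505] r [ 1.80e+02 -1.00e-02  6.86e+00] q [ -9.    3.7  -0.2  86.1  -0.  164.2] F [ 0.19 -0.66 -0.62] M [-0.02  0.02 -0.03] op 0.0851 g 0.0
```

View pics/g2.png

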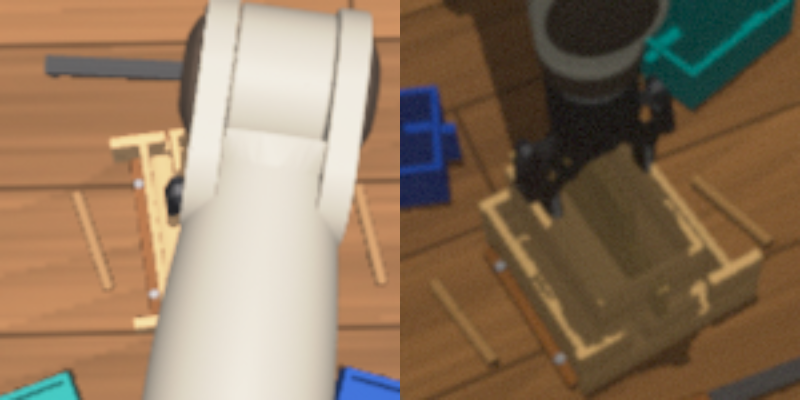

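In the scene view (right half) the fingers at (550,195) and (650,160) straddle the handle. Closing.

Emit:
arm_command(
  series=[
    [0,0,0,0],
    [0,0,0,0],
    [0,0,0,0],
    [0,0,0,0],
    [0,0,0,0],
  ],
  hand=0.0,
  grip_force=50,
)

```text
time: 3.5
ee_pos: [0.5414, -0.0847, 0.1517]
tcp_rot: [-180.0, -0.0, 6.9]
wrist_force: [-1.0, 5.1, 1.5]
opening: 0.0122
grasp_force: 21.5
```

Emit:
arm_command(
  series=[
    [0,0,0,0],
    [0,0,0,0],
    [0,0,0,0],
    [0,0,0,0],
    [0,0,0,0],
  ],
)

```text
time: 4.0
ee_pos: [0.5412, -0.0849, 0.1514]
tcp_rot: [180.0, -0.0, 6.9]
wrist_force: [-1.6, -0.5, 1.0]
opening: 0.0111
grasp_force: 52.8
```

```bash
python3 d.py
```

```text
t 4.0 p [ 0.5412 -0.0849  0.1514] r [ 1.80e+02 -1.00e-02  6.92e+00] q [ -8.9   3.8  -0.   86.2  -0.  164.2] F [-1.6  -0.51  0.95] M [ 0.02 -0.15 -0.01] op 0.0111 g 52.8
```

Emit:
arm_command(
  series=[
    [0,0,-0.005,0],
    [0,0,-0.015,0],
    [0,0,-0.03,0],
    [0,0,-0.045,0],
    [0,0,-0.055,0],
  ],
)

```text
time: 4.5
ee_pos: [0.5414, -0.0849, 0.2078]
tcp_rot: [180.0, -0.0, 6.9]
wrist_force: [0.3, 0.7, -4.6]
opening: 0.0116
grasp_force: 52.1
```

```bash
python3 d.py
```

```text
t 4.5 p [ 0.5414 -0.0849  0.2078] r [ 1.7999e+02 -5.0000e-02  6.9300e+00] q [ -8.9   4.2   6.6  92.4  -0.  164.2] F [ 0.28  0.67 -4.62] M [ 0.01 -0.02  0.03] op 0.0116 g 52.1
```

Emit:
arm_command(
  series=[
    [0,0,0,-0.1],
    [0,0,0,-0.24],
    [0,0,0,-0.38],
    [0,0,0,-0.52],
    [0,0,0,-0.66],
  ],
)

```text
time: 5.0
ee_pos: [0.5412, -0.0848, 0.2064]
tcp_rot: [-180.0, 0.0, 45.1]
wrist_force: [0.3, -0.4, -4.3]
opening: 0.0113
grasp_force: 52.0
```

Emit:
arm_command(
  series=[
    [0,0,0,-0.14],
    [0,0,0,-0.28],
    [0,0,0,-0.42],
    [0,0,0,-0.56],
    [0,0,0,-0.7],
  ],
)

```text
time: 5.5
ee_pos: [0.5412, -0.0849, 0.2064]
tcp_rot: [-180.0, -0.0, 85.2]
wrist_force: [-0.4, -0.4, -4.5]
opening: 0.0113
grasp_force: 52.0
```

Emit:
arm_command(
  series=[
    [0,0,0,-0.14],
    [0,0,0,-0.28],
    [0,0,0,-0.42],
    [0,0,0,-0.56],
    [0,0,0,-0.7],
  ],
)

```text
time: 6.0
ee_pos: [0.5411, -0.0848, 0.2064]
tcp_rot: [-180.0, -0.0, 125.3]
wrist_force: [-0.0, -0.7, -3.9]
opening: 0.0116
grasp_force: 52.0
```

Emit:
arm_command(
  series=[
    [0,0,0,-0.14],
    [0,0,0,-0.28],
    [0,0,0,-0.42],
    [0,0,0,-0.56],
    [0,0,0,-0.7],
  ],
)

```text
time: 6.5
ee_pos: [0.5411, -0.0848, 0.2063]
tcp_rot: [-180.0, -0.0, 165.4]
wrist_force: [0.1, 0.0, -4.3]
opening: 0.0113
grasp_force: 52.0
```

Emit:
arm_command(
  series=[
    [0,0,0,-0.12],
    [0,0,0,-0.22],
    [0,0,0,-0.3],
    [0,0,0,-0.36],
    [0,0,0,-0.38],
  ],
)

```text
time: 7.0
ee_pos: [0.5412, -0.0848, 0.2064]
tcp_rot: [180.0, -0.0, -173.1]
wrist_force: [0.3, 0.3, -4.9]
opening: 0.011
grasp_force: 52.0
```

```bash
python3 d.py .5385 -.067 .2078 186.5; python3 - <<'E'
from h import *
c=bot.camera("top");s=bot.camera("scene")
a=cv2.resize(c["color"][110:260,180:330],(400,400));b=cv2.resize(s["color"][130:280,160:310],(400,400))
cv2.imwrite("pics/g3.png",np.hstack([a,b]))
E
```

```text
t 7.0 p [ 0.5412 -0.0848  0.2064] r [ 1.7999e+02 -2.0000e-02 -1.7308e+02] q [ -8.9   4.2   6.5  92.3   0.  -15.8] F [ 0.34  0.25 -4.94] M [-0.02 -0.02  0.02] op 0.011 g 52.0
shift [ 0.0005  0.018  -0.0014] turn 0.007
```

View pics/g3.png

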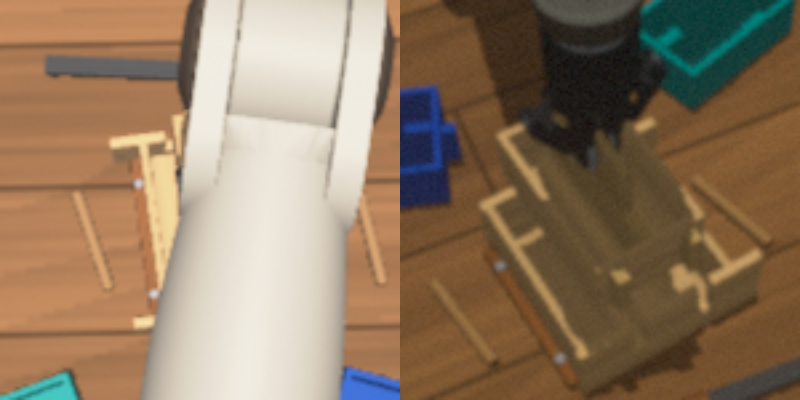

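The half turn worked: the single rib is now nearer the robot and the two ribs are at the far end. Next I'll approach a little short of the slots in y and descend.

Emit:
arm_command(
  series=[
    [0,0.003,0.008,0.003],
    [0.0005,0.006,0.02,0.007],
    [0.0005,0.009,0.034,0.007],
    [0.0005,0.01,0.045,0.007],
    [0.0005,0.01,0.05,0.007],
  ],
)

```text
time: 7.6
ee_pos: [0.5387, -0.0746, 0.1543]
tcp_rot: [180.0, -0.1, -173.6]
wrist_force: [0.5, 0.6, -3.7]
opening: 0.0112
grasp_force: 51.9
```

Emit:
arm_command(
  series=[
    [0,0,0.001,0],
    [0,0,0.0015,0],
    [0,0,0.002,0],
    [0,0,0.0025,0],
    [0,0,0.003,0],
  ],
)

```text
time: 8.1
ee_pos: [0.5397, -0.0751, 0.1536]
tcp_rot: [-180.0, 0.0, -173.6]
wrist_force: [0.2, -0.1, -4.2]
opening: 0.0116
grasp_force: 51.9
```

```bash
python3 d.py .5385 -.067 .1514 186.5
```

```text
t 8.1 p [ 0.5397 -0.0751  0.1536] r [-1.7999e+02  3.0000e-02 -1.7358e+02] q [ -7.9   3.4  -0.2  86.4  -0.  -14.3] F [ 0.21 -0.12 -4.25] M [-0.01 -0.01 -0.05] op 0.0116 g 51.9
shift [0.0003 0.0082 0.0022] turn -0.001
```

Emit:
arm_command(
  series=[
    [0,0,0.0004,0],
    [0,0,0.0008,0],
    [0,0,0.0012,0],
    [0,0,0.0016,0],
    [0,0,0.002,0],
  ],
)

```text
time: 8.6
ee_pos: [0.5397, -0.075, 0.1515]
tcp_rot: [-180.0, 0.0, -173.6]
wrist_force: [0.8, 0.2, -0.8]
opening: 0.0113
grasp_force: 52.4
```

Emit:
arm_command(
  series=[
    [0,0,0.0002,0],
    [0,0,0.0004,0],
    [0,0,0.0006,0],
    [0,0,0.0006,0],
    [0,0,0.0006,0],
  ],
)

```text
time: 9.1
ee_pos: [0.5398, -0.075, 0.1513]
tcp_rot: [-180.0, 0.1, -173.6]
wrist_force: [1.2, 0.4, 6.1]
opening: 0.0114
grasp_force: 53.5
```

Contact with about 10 N on the rim. I'll ease off slightly and slide along +y.

Emit:
arm_command(
  series=[
    [0,0.0005,-0.0003,0],
    [0,0.0015,-0.0003,0],
    [0,0.0025,-0.0003,0],
    [0,0.0035,-0.0003,0],
    [0,0.0045,-0.0003,0],
  ],
)

```text
time: 9.6
ee_pos: [0.539, -0.0712, 0.1513]
tcp_rot: [-179.9, 0.0, -173.6]
wrist_force: [0.1, -4.1, 5.8]
opening: 0.0111
grasp_force: 53.4
```

Emit:
arm_command(
  series=[
    [0,0.0005,0,0],
    [0,0.001,0,0],
    [0,0.0015,0,0],
    [0,0.002,0,0],
    [0,0.002,0,0],
  ],
)

```text
time: 10.1
ee_pos: [0.5388, -0.0692, 0.1512]
tcp_rot: [-179.9, 0.0, -173.6]
wrist_force: [0.5, -5.3, 5.0]
opening: 0.0109
grasp_force: 53.2
```

```bash
python3 d.py .5385 -.067 .1514 186.5
```

```text
t 10.1 p [ 0.5388 -0.0692  0.1512] r [-179.91    0.   -173.6 ] q [ -7.3   3.1  -0.7  86.1  -0.1 -13.7] F [ 0.54 -5.28  4.96] M [-1.39  0.16 -0.07] op 0.0109 g 53.2
shift [ 0.      0.0022 -0.0002] turn -0.002
```

Emit:
arm_command(
  series=[
    [0,0.0003,0,0],
    [0,0.0006,0,0],
    [0,0.0009,0,0],
    [0,0.0012,0,0],
    [0,0.0012,0,0],
  ],
)

```text
time: 10.6
ee_pos: [0.5383, -0.0673, 0.1505]
tcp_rot: [180.0, -0.1, -173.6]
wrist_force: [0.0, -1.3, -1.5]
opening: 0.0113
grasp_force: 52.5
```

Emit:
arm_command(
  series=[
    [0,0.0003,0,0],
    [0,0.0006,0,0],
    [0,0.0009,0,0],
    [0,0.001,0,0],
    [0,0.001,0,0],
  ],
)

```text
time: 11.1
ee_pos: [0.5385, -0.0662, 0.1507]
tcp_rot: [180.0, -0.0, -173.6]
wrist_force: [-0.0, 1.0, -3.8]
opening: 0.0111
grasp_force: 52.0
```

Emit:
arm_command(
  series=[
    [0,0.0003,0,0],
    [0,0.0006,0,0],
    [0,0.0009,0,0],
    [0,0.001,0,0],
    [0,0.001,0,0],
  ],
)

```text
time: 11.6
ee_pos: [0.5384, -0.0653, 0.151]
tcp_rot: [-180.0, 0.0, -173.6]
wrist_force: [-0.9, -0.9, -4.1]
opening: 0.0113
grasp_force: 52.0
```

Support dropped away from y ≈ -0.0675, so the ribs are over the slots. Lowering gently, slightly back.

Emit:
arm_command(
  series=[
    [0,-0.0003,0.0005,0],
    [0,-0.0005,0.001,0],
    [0,-0.0005,0.0015,0],
    [0,-0.0005,0.002,0],
    [0,-0.0005,0.0025,0],
  ],
)

```text
time: 12.1
ee_pos: [0.5385, -0.0659, 0.1484]
tcp_rot: [180.0, -0.0, -173.6]
wrist_force: [-0.5, 0.5, -4.8]
opening: 0.0116
grasp_force: 52.0
```

Emit:
arm_command(
  series=[
    [0,0,0.0005,0],
    [0,0,0.001,0],
    [0,0,0.0015,0],
    [0,0,0.002,0],
    [0,0,0.0025,0],
  ],
)

```text
time: 12.6
ee_pos: [0.5385, -0.0658, 0.1459]
tcp_rot: [180.0, 0.0, -173.6]
wrist_force: [0.3, -0.1, -4.9]
opening: 0.0114
grasp_force: 52.0
```

```bash
python3 d.py .5385 -.066 .1064 186.5
```

```text
t 12.6 p [ 0.5385 -0.0658  0.1459] r [ 180.      0.   -173.57] q [ -7.    3.1  -1.4  85.6   0.  -13.4] F [ 0.29 -0.12 -4.92] M [-0.01  0.03  0.03] op 0.0114 g 52.0
shift [ 0.     -0.0001  0.0395] turn -0.001
```

Down free of contact. I'll lower it steadily, checking the force on each call.

Emit:
arm_command(
  series=[
    [0,0,0.0015,0],
    [0,0,0.003,0],
    [0,0,0.0045,0],
    [0,0,0.006,0],
    [0,0,0.0075,0],
  ],
)

```text
time: 13.1
ee_pos: [0.5385, -0.0659, 0.1383]
tcp_rot: [-180.0, -0.0, -173.6]
wrist_force: [-0.0, -0.8, -4.1]
opening: 0.0114
grasp_force: 52.0
```

Emit:
arm_command(
  series=[
    [0,0,0.002,0],
    [0,0,0.004,0],
    [0,0,0.006,0],
    [0,0,0.008,0],
    [0,0,0.01,0],
  ],
)

```text
time: 13.6
ee_pos: [0.5385, -0.0659, 0.1283]
tcp_rot: [180.0, -0.0, -173.6]
wrist_force: [0.1, 0.5, -4.8]
opening: 0.0112
grasp_force: 52.0
```

Emit:
arm_command(
  series=[
    [0,0,0.002,0],
    [0,0,0.004,0],
    [0,0,0.006,0],
    [0,0,0.008,0],
    [0,0,0.01,0],
  ],
)

```text
time: 14.1
ee_pos: [0.5385, -0.0658, 0.1183]
tcp_rot: [180.0, 0.0, -173.6]
wrist_force: [0.5, -0.2, -4.7]
opening: 0.0116
grasp_force: 52.0
```

Emit:
arm_command(
  series=[
    [0,0,0.002,0],
    [0,0,0.004,0],
    [0,0,0.006,0],
    [0,0,0.007,0],
    [0,0,0.008,0],
  ],
)

```text
time: 14.6
ee_pos: [0.5385, -0.0659, 0.1104]
tcp_rot: [-180.0, -0.0, -173.6]
wrist_force: [0.1, 0.2, -3.8]
opening: 0.0113
grasp_force: 52.0
```

```bash
python3 d.py .5385 -.066 .1064 186.5
```

```text
t 14.6 p [ 0.5385 -0.0659  0.1104] r [-180.     -0.   -173.57] q [ -7.    3.3  -5.1  81.6  -0.  -13.4] F [ 0.12  0.19 -3.83] M [ 0.01 -0.01  0.04] op 0.0113 g 52.0
shift [ 0.     -0.0001  0.004 ] turn -0.001
```

Emit:
arm_command(
  series=[
    [0,0,0.0007,0],
    [0,0,0.0014,0],
    [0,0,0.002,0],
    [0,0,0.0025,0],
    [0,0,0.003,0],
  ],
)

```text
time: 15.1
ee_pos: [0.5385, -0.0659, 0.1075]
tcp_rot: [-180.0, 0.0, -173.6]
wrist_force: [-0.6, -0.2, -3.7]
opening: 0.0115
grasp_force: 52.0
```

Emit:
arm_command(
  series=[
    [0,0,0.0003,0],
    [0,0,0.0006,0],
    [0,0,0.0009,0],
    [0,0,0.0011,0],
    [0,0,0.0013,0],
  ],
)

```text
time: 15.6
ee_pos: [0.5387, -0.0658, 0.1065]
tcp_rot: [-180.0, 0.0, -173.6]
wrist_force: [0.8, 0.2, -0.3]
opening: 0.0113
grasp_force: 52.5
```

Emit:
arm_command(
  series=[
    [0,0,0.0002,0],
    [0,0,0.0003,0],
    [0,0,0.0003,0],
    [0,0,0.0003,0],
    [0,0,0.0003,0],
  ],
)

```text
time: 16.1
ee_pos: [0.5389, -0.0659, 0.1063]
tcp_rot: [-180.0, 0.1, -173.6]
wrist_force: [1.6, 0.0, 2.8]
opening: 0.0115
grasp_force: 53.3
```

```bash
python3 d.py
```

```text
t 16.1 p [ 0.5389 -0.0659  0.1063] r [-1.7999e+02  6.0000e-02 -1.7357e+02] q [ -7.    3.3  -5.5  81.1   0.  -13.4] F [1.64 0.01 2.75] M [0.11 0.14 0.02] op 0.0115 g 53.3
```

The tote is seated at the predicted height (TCP 0.1063). Letting go.

Emit:
arm_command(
  series=[
    [0,0,0,0],
    [0,0,0,0],
    [0,0,0,0],
    [0,0,0,0],
    [0,0,0,0],
  ],
  hand=0.05,
)

```text
time: 16.6
ee_pos: [0.5384, -0.0658, 0.1058]
tcp_rot: [180.0, -0.0, -173.6]
wrist_force: [-0.1, -0.5, 0.2]
opening: 0.0496
grasp_force: 0.0
```

Emit:
arm_command(
  series=[
    [0,0,-0.005,0],
    [0,0,-0.015,0],
    [0,0,-0.03,0],
    [0,0,-0.045,0],
    [0,0,-0.065,0],
  ],
)

```text
time: 17.1
ee_pos: [0.5385, -0.0658, 0.1725]
tcp_rot: [-180.0, 0.0, -173.6]
wrist_force: [-0.3, -0.0, 0.1]
opening: 0.0502
grasp_force: 0.0
```

Emit:
arm_command(
  series=[
    [0.01,0,-0.03,0],
    [0.03,0,-0.06,0],
    [0.06,0,-0.07,0],
    [0.09,0,-0.07,0],
    [0.12,0,-0.07,0],
  ],
)

```text
time: 17.6
ee_pos: [0.4185, -0.0794, 0.2428]
tcp_rot: [-180.0, 0.1, -173.6]
wrist_force: [-0.5, 0.3, 0.8]
opening: 0.0499
grasp_force: 0.0
```

Emit:
arm_command(
  series=[
    [0.02,-0.03,0,0],
    [0.04,-0.07,0,0],
    [0.06,-0.11,0,0],
    [0.08,-0.15,0,0],
    [0.09,-0.18,0,0],
  ],
)

```text
time: 18.1
ee_pos: [0.3487, -0.2703, 0.2427]
tcp_rot: [-179.9, 0.1, -173.6]
wrist_force: [0.9, 0.7, 0.4]
opening: 0.0501
grasp_force: 0.0
```

```bash
python3 d.py; python3 - <<'E'
from h import *
c=bot.camera("top");s=bot.camera("scene")
a=cv2.resize(c["color"][110:260,180:330],(400,400));b=cv2.resize(s["color"][130:280,160:310],(400,400))
cv2.imwrite("pics/g4.png",np.hstack([a,b]))
E
```

```text
t 18.1 p [ 0.3487 -0.2703  0.2427] r [-1.7990e+02  8.0000e-02 -1.7364e+02] q [-37.8  -9.7  -2.8  96.7  -0.  -44.1] F [0.88 0.74 0.39] M [ 0.04 -0.05  0.  ] op 0.0501 g 0.0
```

View pics/g4.png

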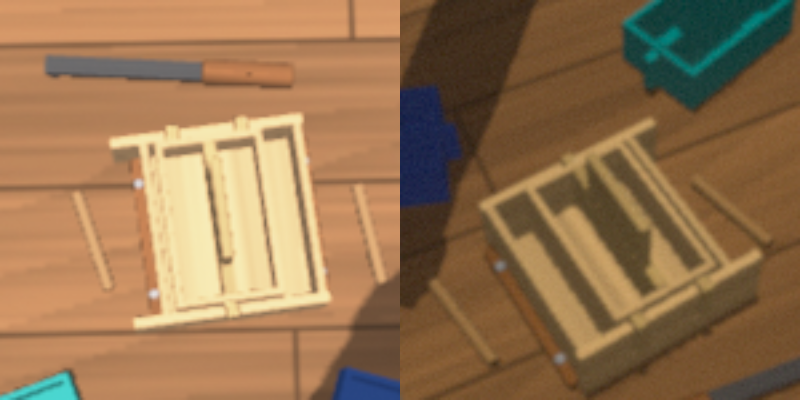

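The picture shows the tote nested and level: two ribs sit in the far slots (left half, about (172,130) and (242,122)) and one in the near slot (232,310). The tubes and file look undisturbed. Handing in.

```bash
python3 -c "
from workcell import bot
print(bot.job_done())"
```

```text
the job is handed in; nothing more can be done
None
```

The tote was lifted, turned half round, felt into the slots on the rim (highest reading about 11 N), lowered until nested fully home and level, and released; the job was handed in at about 18 s.

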